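# Line up the casting flasks for the pour

### The arm

A 6-joint arm with a two-finger parallel gripper is mounted at the origin on the work surface. World frame = base frame: x ahead of the robot, y to its left, z up, the work surface at z = 0. Lengths are in m, angles in rad, forces in N, time in s.
With the tool pointing down it reaches from about 0.325 to 0.9 m from the base axis. Payload 6.1 kg.
Tool frame: the origin (TCP) lies midway between the tips of the shut fingers; the grasp point (between the pads) lies ctrl.grip_point_offset behind it (ctrl.grip_point_offset is the distance from the TCP to the grasp point, in m); z points along the fingers, y is the line along which they close (so a half turn about z gives the same grasp; the last joint's range is limited). The gripper opens to 87 mm and grips with 3 to 60 N. Pads are 19 mm wide; open, the fingers measure 117 mm over their backs; the gripper's body (75 mm by 190 mm) begins 51 mm behind the grasp point.
Start: joints at [1.077, 0.22, 1.526, -0, 1.395, -0.126], TCP at [0.225, 0.583, 0.223] pointing down, gripper open.
Joint ranges: [-2.98, 2.98], [-0.91, 2.08], [0.09, 2.57], [-1.24, 4.39], [0.2, 2.65], [-2.68, 2.68]. Speed limits (rad/s): [2.57, 2.57, 3.01, 3.14, 3.14, 3.14].

### API

Orientations are given as a unit quaternion [x, y, z, w].
In Python, from plant import ctrl, eyes gives the robot as it stands.
- The arm moves only by the tool arm_command, never from a script. Its arguments are lists of equal length, an entry for each row: "claw": the opening, from 0 (shut) to 1 (fully open); "slide": the shift along the world's x, y, z in m, a list of three; "turn": the turn about the world's z in degrees. A call has 1 to 20 rows; each row shifts and turns the commanded pose from where the row before left it; what a row does not reach is not made up. A row lasts 1/8 s, in which the tool goes at most 62.5 mm and 10.7 degrees, less where a joint would pass 70% of its speed; a pose out of reach is approached as far as the arm can. A call is refused whole if a number of a shift passes 0.0625 or a number of a turn 10.7, either way. A call with a gripper value outside its range is refused whole. The fingers move at their own pace and stop on an object; "force" is the grip in N (left out, the last holds). Time passes only in rows, so rows that do not move let the fingers close. It gives the time, the measured TCP pose, the force, the opening and the grip force at its end, in the units of the state.
- ctrl.get_obs(): the state, without advancing time (a new reading comes with each control period).
- eyes.read_camera(name): name is "scene" or "top" or "wrist"; returns a dict with "pixels" (480x640x3 uint8, red, green, blue), "fovy" (degrees; the focal length in pixels is half the picture's height over the tangent of half this angle, whatever the lens; pixels are square), "cx", "cy" (the principal point, pixels), "R" (3x3) and "t" (3): a world point X has camera coordinates R X + t. Camera axes: x right, y down, z forward; pixel columns grow to the right and rows downward; lengths in m; the calibration is good to about 2 mm. The wrist camera is an equidistant fisheye: a pixel r from the principal point sees the ray r / f radians off the axis. A picture is of the moment at which its call begins. There is no depth.
- ctrl.job_done(): hands the job in; it is judged then, once.
The state is a dict: "time_s": time; "joint_positions": joint angles; "joint_vel": joint speeds; "joint_efforts": joint torques, N m; "tool_pos": TCP position; "orientation": TCP orientation; "wrist_force": force on the tool from outside, world axes, zero at the start; "moment": the same for the moment, N m; "finger_gap": opening from 0.0 (shut) to 1.0 (fully open); "grasp_force": force on a finger pad.
Only numpy, scipy, OpenCV 4.12 (cv2) and the standard library are available. Lean on these libraries where they do the work, as an engineer would, in place of code of your own. Each camera call takes 0.05 s, during which the arm holds its last target. There are 200 camera calls.

### The job

Get the bench ready for a bronze pour. Slide every casting flask that stands on the bench into the mouth of the guide track, push it round the bend and on past the spring roller until the roller snaps out behind it, then stop: the row must not be rammed against the buffer at the end of the lane, and the flasks must stay on the bench and upright the whole way, not lifted, because the plaster drops out of the sleeves. When all of them are in, slide the round firebrick block into the middle of the yellow ring painted on the bench, where the crucible will stand; leave the other things alone.

Things in the scene. Friction and masses are not known exactly. Their poses are not given: they have to be found in the camera images.
- track: Fixed guide track of upright aluminium bars, 6 mm thick, 40 mm high, straight on the bench; channel 81 mm wide. Origin on the bench at the centre of the bend, z up; place and yaw vary. In its frame a flask goes in along -x at y = 0.090, round a quarter circle of radius 0.090 about the origin (turning left), then along -y at x = -0.090 to the buffer. Feet 4 mm high stand out 22 mm outside the bars.
- bend_start (a point): Channel centreline on the bench where the straight mouth ends and the bend begins: (0, 0.090) in the track's frame. All points here have axes parallel to the track's.
- bend_end (a point): Channel centreline on the bench where the bend ends and the straight lane begins: (-0.090, 0) in the track's frame.
- fence_tip (a point): Free end of the outer bar, top edge: (0.130, 0.1305) in the track's frame, 40 mm up. From here the outer bar's face runs straight along -x at y = 0.1305, a fence 100 mm longer than the inner bar: a flask can be pushed up against it and then along it into the mouth.
- flare_tip (a point): Free end of the inner bar, top edge: (0.030, 0.030) in the track's frame, 40 mm up. From this tip the bar flares in to (0.008, 0.0495), then follows the bend at radius 0.0495. A flask sliding up to the fence must keep clear of the tip on its +x side.
- roller_axis (a point): Point on the bench on the lane's centreline level with the spring roller: (-0.090, -0.035) in the track's frame; flasks pass it towards -y. A flask counts as in the lane when its centre is 18 mm or more past it (the roller is fully out again at about 24 mm).
- catch_housing (a point): Middle of the top of the red housing of the spring catch, on the +x side of the lane: 34 mm (x) by 36 mm (y), 44 mm high, fixed.
- catch (a joint): Spring catch: brass roller 16 mm in diameter that stands 12 mm into the lane from its +x side. Value: how far it is pushed back, m: 0 fully out, up to about 0.006 as a flask goes by, at most 0.011. To pass it a flask needs a peak of roughly 5 to 9 N on top of the flasks' sliding friction; then the resistance falls and the roller springs out behind it.
- end_buffer: Rubber-faced end buffer that closes the lane, 40 mm high. Origin on the bench in the middle of its face that meets the flasks, 237 mm past the roller axis; three flasks fit in the lane behind the roller with about 25 mm to spare. Pressing a flask on it with 20 N or more is ramming.
- flask1: Casting flask: steel sleeve full of white plaster with a dark sprue hole on top, solid cylinder 74 mm in diameter, 48 mm high, about 0.33 kg, loose and upright on the bench. Origin: centre of its underside, z up. May be absent.
- flask2: Casting flask like flask1. May be absent.
- flask3: Casting flask like flask1. May be absent.
- block: Round cream-coloured firebrick block on which the crucible stands, 110 mm in diameter, 45 mm high, about 0.5 kg, loose on the bench. Origin: centre of its underside.
- ring_mark: Yellow ring of dashes painted flat on the bench, 120 mm inside and 156 mm outside. Origin: its centre. Flasks may stand on it at the start.
- bust: Bystander: small dark bronze head on a grey stone foot, 150 mm tall. Origin under its foot.
- spray_bottle: Bystander: pale spray bottle with a blue trigger head, 84 mm in diameter, 190 mm tall. Origin under it.
- wire_brush: Bystander: brush about 0.2 m long lying on the bench beyond the work. Origin under its middle.
- crucible: Bystander: small dark crucible 68 mm across, 75 mm tall. Origin under it.

How it is judged:
By the outcome, as a careful person would: the job done as asked, in the order asked, and still so for the second after the job is handed in, with the robot touching nothing.
Of flask1, flask2, flask3 only 2 to 3 are there at a start; the rules pass over those that are not, and their reading is None.
At some moment in a run one of flask1, flask2, flask3, block may be knocked a few centimetres aside while the robot is not near it.
It also fails if it takes over 210 s, if anything falls off the work surface, if the arm or the gripper's body presses on something with over 40 N, if the wrist force passes 120 N, or if a joint passes its speed limit or range.

## Working session

There is one attempt and no reset: what is moved stays moved. The work goes in short steps, Python scripts to look and compute and a tool call to move; the robot and the scene stay as the last step left them, time stands still between calls to the robot, and variables do not carry over. Pictures are saved under pics/ and viewed, at most 14 in all, crops included, and the job is handed in when it is done.

Besides the shell and the picture viewer there is one more tool, called after "Request:" as name([rows], argument=value, ...), one row to a line, values as JSON. arm_command: Moves the arm, as the interface text tells. Its arguments: {"type":"object","properties":{"claw":{"type":"array"},"slide":{"type":"array"},"turn":{"type":"array"},"force":{"type":"number"}},"required":["claw","slide","turn"]}

```bash
mkdir -p pics
cat > h.py <<'E'
import numpy as np,cv2
from plant import ctrl,eyes
def shot(n,f=None):
    c=eyes.read_camera(n)
    if f: cv2.imwrite('pics/'+f,c['pixels'][:,:,::-1])
    c['f']=240/np.tan(np.radians(c['fovy'])/2); c['R']=np.array(c['R']);c['t']=np.array(c['t']);return c
def ray(c,u,v,z,fish=False):
    d=np.array([u-c['cx'],v-c['cy']],float)/c['f']
    if fish:
        r=np.hypot(*d);d=d*(np.tan(r)/r if r>0 else 1)
    w=c['R'].T@np.array([d[0],d[1],1]);o=-c['R'].T@c['t']
    return (o+w*(z-o[2])/w[2])
def proj(c,X):
    p=c['R']@np.array(X)+c['t'];return p[:2]/p[2]*c['f']+[c['cx'],c['cy']]
E
python3 - <<'E'
from h import *
for n in('top','scene'):
    c=shot(n,n+'0.png');print(n,c['fovy'],c['R'].round(3).tolist(),c['t'].round(3),c['cx'],c['cy'])
o=ctrl.get_obs();print(o['tool_pos'],o['orientation'],ctrl.grip_point_offset)
E
```

```text
top 53.87782632866225 [[-0.012, -1.0, -0.003], [-0.98, 0.013, -0.199], [0.199, 0.001, -0.98]] [0.032 0.536 1.256] 325.82840566359266 241.40818673074807
scene 53.01746401803699 [[-0.695, 0.719, 0.0], [0.523, 0.506, -0.685], [-0.493, -0.476, -0.728]] [ 0.365 -0.268  1.449] 316.83352350655593 235.15028076960414
[0.22444891 0.58270961 0.22155207] [ 1.82835616e-01  9.83143106e-01 -8.33135041e-04 -2.77225571e-04] 0.0187
```

View pics/top0.png

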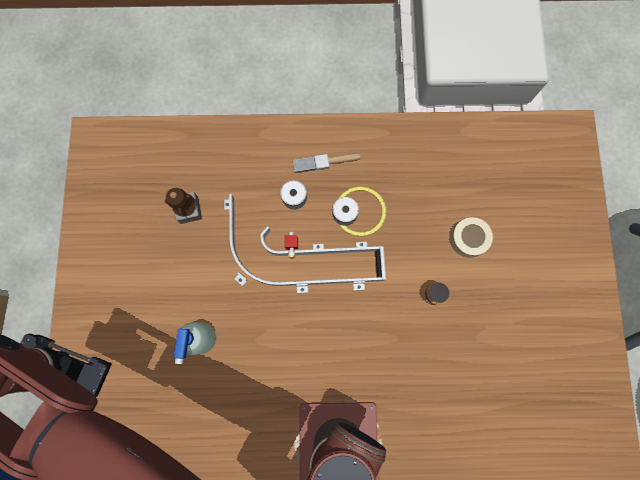

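View pics/scene0.png

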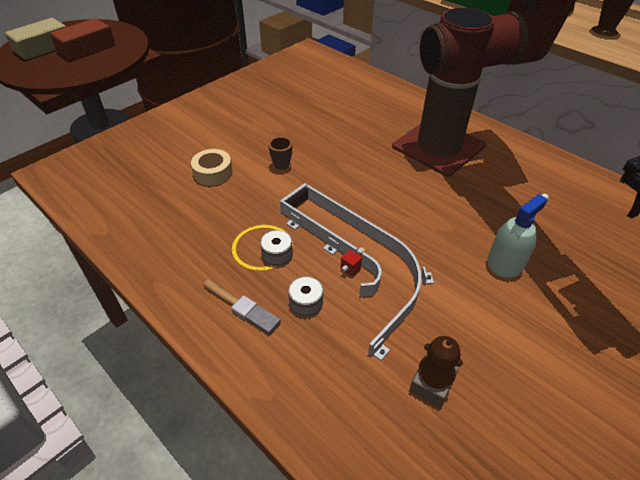

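Top view: two flasks, at px (293,193) and (345,209). The ring is at (360,211), the block (473,236), the fence tip near (231,195), the flare tip near (267,230), the housing (291,239) and the buffer near (380,263). Next I measure and zoom in.

Run:
```python
from h import *
c=shot('top');im=c['pixels']
cv2.imwrite('pics/crop0.png',cv2.resize(im[175:300,215:395,::-1],None,fx=4.4,fy=4.4,interpolation=cv2.INTER_CUBIC))
hsv=cv2.cvtColor(im,cv2.COLOR_RGB2HSV)
def blobs(n,m,z,amin=30):
    k,l,s,ce=cv2.connectedComponentsWithStats(m.astype(np.uint8))
    for i in range(1,k):
        if s[i,4]>amin and 110<ce[i][1]<320 and 70<ce[i][0]<600:
            b=s[i];u,v=b[0]+b[2]/2-.5,b[1]+b[3]/2-.5
            print(n,b.tolist(),ce[i].round(1),ray(c,*ce[i],z)[:2].round(4),ray(c,u,v,z)[:2].round(4))
H,S,V=[hsv[...,i].astype(int) for i in range(3)]
blobs('white',(S<40)&(V>190),.048)
blobs('red',((H<6)|(H>174))&(S>180)&(V>120),.044,20)
blobs('yellow',(H>24)&(H<32)&(S>140)&(V>150),0)
blobs('cream',(H>15)&(H<32)&(S<110)&(S>30)&(V>180),.045)
```

```text
white [149, 102, 38, 14, 162] [169.4 110.4] [0.9385 0.4825] [0.9447 0.4886]
white [194, 109, 17, 6, 46] [201.8 112.3] [0.9311 0.3866] [0.9336 0.386 ]
white [315, 154, 14, 14, 150] [321.5 160.7] [0.7752 0.0344] [0.7757 0.0345]
white [281, 181, 25, 24, 413] [293.  192.1] [0.6815 0.1167] [0.6805 0.1167]
white [224, 194, 162, 92, 892] [310.  256.5] [0.4951 0.0692] [0.5434 0.0844]
white [333, 197, 25, 25, 434] [345.3 208.9] [ 0.6303 -0.0314] [ 0.6299 -0.0304]
white [454, 218, 38, 37, 534] [470.6 237.2] [ 0.5438 -0.379 ] [ 0.5472 -0.3846]
white [261, 227, 27, 26, 99] [269.5 243.4] [0.5335 0.1819] [0.5445 0.1695]
white [235, 273, 11, 12, 64] [240.  278.6] [0.436  0.2617] [0.4363 0.2618]
white [353, 284, 12, 6, 55] [358.7 286.4] [ 0.4104 -0.0634] [ 0.4102 -0.0628]
white [297, 286, 11, 7, 55] [302.  289.2] [0.4049 0.0916] [0.4054 0.0916]
cream [328, 154, 32, 7, 112] [344.3 157.2] [ 0.7862 -0.0317] [ 0.7868 -0.0294]
cream [454, 217, 39, 38, 648] [474.4 234.7] [ 0.5517 -0.391 ] [ 0.5493 -0.387 ]
```

View pics/crop0.png

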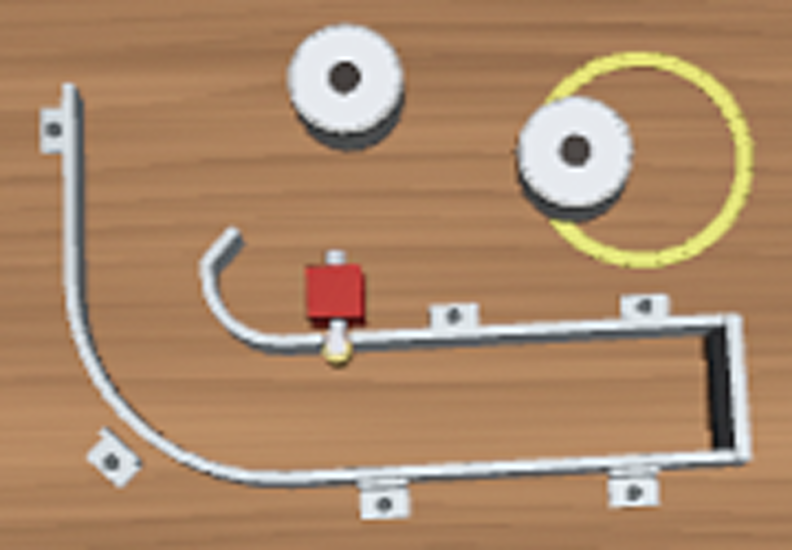

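```bash
cat > fit.py <<'E'
from h import *
from scipy.optimize import least_squares
c=shot('top')
P=lambda x,y,z=.04: ray(c,215+(x+.5)/4.4-.5,175+(y+.5)/4.4-.5,z)[:2]
obs=[(1,.1335,(69,95)),(1,.1335,(70,160)),(1,.1335,(71,230)),(0,-.0465,(400,336)),(0,-.0465,(550,329)),(0,-.0465,(700,323)),
(0,-.1335,(300,478)),(0,-.1335,(500,468)),(0,-.1335,(700,459)),(0,.130,(69,83)),(1,-.272,(728,330)),(1,-.272,(736,450)),(1,-.035,(335,290))]
W=[P(*o[2],.044 if o[2]==(335,290) else .04) for o in obs]
def res(p):
    s,k=np.sin(p[2]),np.cos(p[2]);Rt=np.array([[k,s],[-s,k]])
    return [(Rt@(w-p[:2]))[o[0]]-o[1] for o,w in zip(obs,W)]
r=least_squares(res,[.5,.2,0]);print(r.x,(1000*np.array(res(r.x))).round(1))
E
python3 fit.py
python3 - <<'E'
from h import *
c=shot('top');h=cv2.cvtColor(c['pixels'],cv2.COLOR_RGB2HSV)
m=cv2.inRange(h,(22,60,120),(36,255,255));m[:,:320]=0;m[:,395:]=0;m[:175]=0;m[240:]=0
v,u=np.nonzero(m);w=np.array([ray(c,a,b,0)[:2] for a,b in zip(u,v)])
from scipy.optimize import least_squares
print(len(w),least_squares(lambda p:np.hypot(*(w-p[:2]).T)-p[2],[.63,-.07,.07],loss='soft_l1',f_scale=.004).x)
o=h[194,330:390];
s=shot('scene');h=cv2.cvtColor(s['pixels'],cv2.COLOR_RGB2HSV)
m=cv2.inRange(h,(0,0,170),(180,45,255));k,l,st,ce=cv2.connectedComponentsWithStats(m)
for i in range(1,k):
    if st[i,4]>150 and 250<ce[i][0]<340 and 200<ce[i][1]<320: print(ce[i],ray(s,*ce[i],.048))
E
```

```text
[0.55500014 0.15481686 0.04605643] [ 2.7  2.9  3.1  0.4 -0.7 -2.4  0.9 -0.2 -1.9  3.9 -6.9 -5.7  3.9]
444 [ 0.6377821  -0.07632126  0.06952186]
[313.46255507 216.69603524] [ 0.51249622 -0.0238027   0.048     ]
[275.67590618 241.07675906] [ 0.63123147 -0.0304997   0.048     ]
[305.42810985 289.60581583] [0.68213232 0.11802798 0.048     ]
```

```bash
sed -i 's/,(1,-.272,(728,330)),(1,-.272,(736,450))//' fit.py
cat >> fit.py <<'E'
p=r.x;K=np.array([[np.cos(p[2]),-np.sin(p[2])],[np.sin(p[2]),np.cos(p[2])]])
for n,q in dict(fence=(.13,.1305),flare=(.03,.03),bs=(0,.09),be=(-.09,0),rol=(-.09,-.035),buf=(-.09,-.272)).items(): print(n,(p[:2]+K@q).round(4))
for f in((.682,.1174),(.6308,-.0305),(.638,-.0763),(.549,-.387)): print('t',(K.T@(np.array(f)-p[:2])).round(4))
E
python3 fit.py
```

```text
[0.55637369 0.15879468 0.03210322] [ 0.6  0.1 -0.4 -0.1  0.2 -0.3 -0.6  0.1  0.1  0.5 -0.3]
fence [0.6821 0.2934]
flare [0.5854 0.1897]
bs [0.5535 0.2487]
be [0.4664 0.1559]
rol [0.4675 0.1209]
buf [ 0.4752 -0.116 ]
t [ 0.1242 -0.0454]
t [ 0.0683 -0.1916]
t [ 0.074  -0.2376]
t [-0.0249 -0.5453]
```

Request:
arm_command([
  [0, 0, 0.04],
  [0.0394, -0.0434, 0],
  [0.0394, -0.0434, 0],
  [0.0394, -0.0434, 0],
  [0.0394, -0.0434, 0],
  [0.0394, -0.0434, 0],
  [0.0394, -0.0434, 0],
  [0.0394, -0.0434, 0],
  [0.0394, -0.0434, 0],
  [0.0394, -0.0434, 0],
  [0.0394, -0.0434, 0],
  [0.0394, -0.0434, 0],
  [0.0394, -0.0434, 0],
  [0, 0, -0.06],
  [0, 0, -0.06],
  [0, 0, -0.03],
  [0, 0, 0],
], claw=[0.18, 0.18, 0.18, 0.18, 0.18, 0.18, 0.18, 0.18, 0.18, 0.18, 0.18, 0.18, 0.18, 0.18, 0.18, 0.18, 0.18], turn=[0, -4.4, -4.4, -4.4, -4.4, -4.4, -4.4, -4.4, -4.4, -4.4, -4.4, -4.4, -4.4, 0, 0, 0, 0])

```text
time_s: 2.48
tool_pos: [0.6948, 0.0624, 0.1084]
orientation: [0.601, 0.799, -0.002, -0.003]
wrist_force: [-0.1, -0.4, 0.8]
finger_gap: 0.179
grasp_force: 0.0
```

```bash
cat > loc.py <<'E'
from h import *
p=np.array([.55637,.15879]);a=.0321;K=np.array([[np.cos(a),-np.sin(a)],[np.sin(a),np.cos(a)]])
T=lambda w:(K.T@(np.array(w)[:2]-p)).round(4)
Wd=lambda t:(p+K@np.array(t)).round(4)
def go():
    for n in('top','scene'):
        c=shot(n);h=cv2.cvtColor(c['pixels'],cv2.COLOR_RGB2HSV)
        # sprue holes: dark blobs ringed by white
        m=cv2.inRange(h,(0,0,0),(180,255,110));k,l,st,ce=cv2.connectedComponentsWithStats(m)
        for i in range(1,k):
            if 12<st[i,4]<110 and st[i,2]<13 and st[i,3]<13:
                x,y,w,hh=st[i,:4];g=4;q=h[max(y-g,0):y+hh+g,max(x-g,0):x+w+g]
                wh=(q[...,1]<50)&(q[...,2]>140)
                if wh.sum()>.6*(q.shape[0]*q.shape[1]-st[i,4]):
                    r=ray(c,*ce[i],.048)
                    if .2<r[0]<.9 and abs(r[1])<.6: print(n,'flask w',r[:2].round(4),'t',T(r))
    o=ctrl.get_obs();q=o['orientation'];t=o['tool_pos']
    print('tcp w',t.round(4),'t',T(t),'yaw',round(float(np.degrees(2*np.arctan2(q[1],q[0]))-90)%360,1),'j6',round(o['joint_positions'][5],2),'F',np.round(o['wrist_force'],1),'time',o['time_s'])
go() if __name__=='__main__' else 0
E
python3 loc.py
```

```text
top flask w [ 0.6312 -0.0316] t [ 0.0687 -0.1927]
scene flask w [0.6814 0.1177] t [ 0.1237 -0.0451]
scene flask w [0.6845 0.3271] t [0.1335 0.1641]
tcp w [0.6983 0.0624 0.1139] t [ 0.1388 -0.1009] yaw 16.1 j6 -0.3 F [-0.7 -0.   0.4] time 2.575
```

Request:
arm_command([
  [0, 0, -0.05],
  [0, 0, -0.05],
  [0, 0, 0],
  [-0.0021, 0.0072, 0],
  [-0.0021, 0.0072, 0],
  [-0.0021, 0.0072, 0],
  [-0.0021, 0.0072, 0],
  [-0.0021, 0.0072, 0],
  [-0.0021, 0.0072, 0],
  [-0.0021, 0.0072, 0],
  [-0.0021, 0.0072, 0],
  [-0.0021, 0.0072, 0],
  [-0.0021, 0.0072, 0],
  [-0.0021, 0.0072, 0],
  [-0.0021, 0.0072, 0],
  [-0.0021, 0.0072, 0],
  [-0.0021, 0.0072, 0],
  [-0.0021, 0.0072, 0],
  [-0.0021, 0.0072, 0],
  [0, 0, 0],
], claw=[0.18, 0.18, 0.18, 0.18, 0.18, 0.18, 0.18, 0.18, 0.18, 0.18, 0.18, 0.18, 0.18, 0.18, 0.18, 0.18, 0.18, 0.18, 0.18, 0.18], turn=[0, 0, 0, 0, 0, 0, 0, 0, 0, 0, 0, 0, 0, 0, 0, 0, 0, 0, 0, 0])

```text
time_s: 5.08
tool_pos: [0.6634, 0.1786, 0.0123]
orientation: [0.601, 0.8, 0.0, -0.0]
wrist_force: [-0.4, -0.3, -0.5]
finger_gap: 0.182
grasp_force: 0.0
```

```bash
python3 loc.py
```

```text
top flask w [ 0.6312 -0.0316] t [ 0.0687 -0.1927]
scene flask w [ 0.6299 -0.0314] t [ 0.0674 -0.1924]
scene flask w [0.6508 0.2236] t [0.0965 0.0618]
scene flask w [0.6845 0.3271] t [0.1335 0.1641]
tcp w [0.6636 0.178  0.0123] t [0.1078 0.0158] yaw 16.1 j6 -0.13 F [-0.2  0.1  0.1] time 5.175
```

Request:
arm_command([
  [-0.0018, 0.0067, 0],
  [-0.0018, 0.0067, 0],
  [-0.0018, 0.0067, 0],
  [-0.0018, 0.0067, 0],
  [0, 0, 0],
  [0.0045, -0.0145, 0],
  [0, 0, 0.05],
  [0, 0, 0.05],
  [0, 0, 0],
  [0, 0, 0],
  [0, 0, 0],
  [0, 0, 0],
  [0.01, 0.013, 0],
  [0.01, 0.013, 0],
  [0.01, 0.013, 0],
  [0.01, 0.013, 0],
  [0.006, 0.01, 0],
  [0, 0, 0],
  [0, 0, 0],
], claw=[0.18, 0.18, 0.18, 0.18, 0.18, 0.18, 0.18, 0.18, 0.18, 0.18, 0.18, 0.18, 0.18, 0.18, 0.18, 0.18, 0.18, 0.18, 0.18], turn=[0, 0, 0, 0, 0, 0, 0, -10.4, -10.4, -10.4, -10.4, -10.4, -10.4, -10.4, -10.4, -10.4, -10.4, 0, 0])

```text
time_s: 7.55
tool_pos: [0.7072, 0.2508, 0.1124]
orientation: [1.0, 0.02, -0.0, 0.0]
wrist_force: [-0.9, 0.2, 0.3]
finger_gap: 0.181
grasp_force: 0.0
```

```bash
python3 loc.py; python3 -c "
from h import *
shot('scene','s1.png')"
```

```text
top flask w [ 0.6314 -0.0318] t [ 0.0688 -0.1929]
scene flask w [ 0.6301 -0.0315] t [ 0.0675 -0.1926]
tcp w [0.7071 0.251  0.1125] t [0.1536 0.0873] yaw 272.2 j6 1.77 F [ 0.  -0.5 -0.3] time 7.65
```

View pics/s1.png

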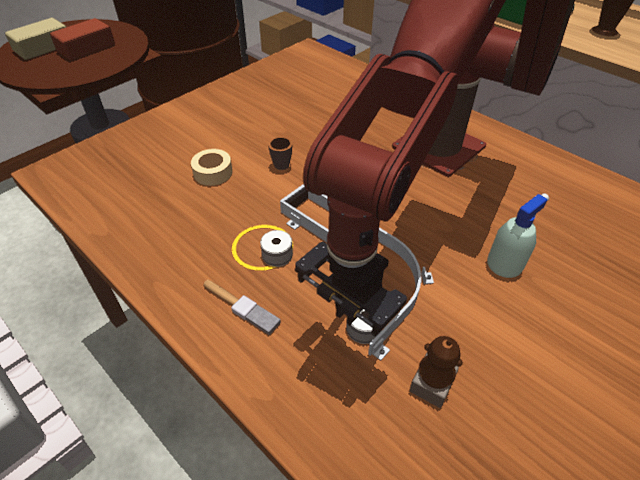

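The view shows the flask against the fence at about px (362,328), under the gripper, with the other flask still at (276,242).

Request:
arm_command([
  [0, 0.002, -0.05],
  [0, 0, -0.05],
  [0, 0, 0],
  [-0.0072, -0.0002, 0],
  [-0.0072, -0.0002, 0],
  [-0.0072, -0.0002, 0],
  [-0.0072, -0.0002, 0],
  [-0.0072, -0.0002, 0],
  [-0.0072, -0.0002, 0],
  [-0.0072, -0.0002, 0],
  [-0.0072, -0.0002, 0],
  [-0.0072, -0.0002, 0],
  [-0.0072, -0.0002, 0],
  [-0.0072, -0.0002, 0],
  [-0.0072, -0.0002, 0],
  [-0.0072, -0.0002, 0],
  [-0.0072, -0.0002, 0],
  [0, 0, 0],
], claw=[0.18, 0.18, 0.18, 0.18, 0.18, 0.18, 0.18, 0.18, 0.18, 0.18, 0.18, 0.18, 0.18, 0.18, 0.18, 0.18, 0.18, 0.18], turn=[0, 0, 0, 0, 0, 0, 0, 0, 0, 0, 0, 0, 0, 0, 0, 0, 0, 0])

```text
time_s: 9.95
tool_pos: [0.6049, 0.251, 0.012]
orientation: [1.0, 0.019, -0.001, 0.0]
wrist_force: [-0.5, 0.3, -0.6]
finger_gap: 0.178
grasp_force: 0.0
```

```bash
python3 loc.py
python3 - <<'E'
# bend plan: flask centre at arc angle phi (0 = bend start), TCP chord 46mm behind, yaw = push dir
import numpy as np
from loc import K,p
def cl(s): # centreline param, s=0 bend start
    L=.09*np.pi/2
    if s<0:return np.array([-s,.09])
    if s<L:
        f=s/.09;return .09*np.array([-np.sin(f),np.cos(f)])
    return np.array([-.09,-(s-L)])
prev=None
for s in np.arange(0,.24,.014):
    F=cl(s);B=s-.046
    for _ in range(20):B+=(np.linalg.norm(F-cl(B))-.046)
    t=cl(B);d=F-t;w=p+K@t;yaw=np.degrees(np.arctan2(d[1],d[0]))%360+1.84+90
    print(round(s,3),F.round(3),w.round(4),round(yaw,1),'' if prev is None else (w-prev[0]).round(4),'' if prev is None else round(yaw-prev[1],1));prev=(w,yaw)
E
```

```text
top flask w [ 0.6314 -0.0318] t [ 0.0688 -0.1929]
scene flask w [ 0.6299 -0.0314] t [ 0.0674 -0.1924]
tcp w [0.6052 0.2509 0.0118] t [0.0518 0.0905] yaw 272.1 j6 1.81 F [ 0.5 -0.  -0.3] time 10.05
0.0 [-0.    0.09] [0.5995 0.2502] 271.8  
0.014 [-0.014  0.089] [0.5855 0.2498] 273.2 [-0.0139 -0.0004] 1.4
0.028 [-0.028  0.086] [0.5717 0.2493] 277.2 [-0.0138 -0.0004] 4.0
0.042 [-0.04  0.08] [0.558  0.2489] 283.9 [-0.0137 -0.0004] 6.7
0.056 [-0.052  0.073] [0.544  0.2479] 292.7 [-0.0139 -0.0009] 8.8
0.07 [-0.063  0.064] [0.5304 0.245 ] 301.6 [-0.0137 -0.003 ] 8.9
0.084 [-0.072  0.054] [0.5173 0.2399] 310.5 [-0.013  -0.0051] 8.9
0.098 [-0.08   0.042] [0.5052 0.2329] 319.4 [-0.0121 -0.007 ] 8.9
0.112 [-0.085  0.029] [0.4944 0.224 ] 328.3 [-0.0109 -0.0088] 8.9
0.126 [-0.089  0.015] [0.485  0.2137] 337.2 [-0.0094 -0.0104] 8.9
0.14 [-0.09   0.001] [0.4774 0.2019] 346.2 [-0.0076 -0.0117] 8.9
0.154 [-0.09  -0.013] [0.4716 0.189 ] 354.0 [-0.0058 -0.0129] 7.9
0.168 [-0.09  -0.027] [0.4679 0.1753] 359.2 [-0.0037 -0.0137] 5.2
0.182 [-0.09  -0.041] [0.4664 0.1613] 361.6 [-0.0015 -0.014 ] 2.4
0.196 [-0.09  -0.055] [0.4667 0.1473] 361.8 [ 0.0003 -0.014 ] 0.2
0.21 [-0.09  -0.069] [0.4671 0.1333] 361.8 [ 0.0004 -0.014 ] 0.0
0.224 [-0.09  -0.083] [0.4676 0.1193] 361.8 [ 0.0004 -0.014 ] 0.0
0.238 [-0.09  -0.097] [0.468  0.1053] 361.8 [ 0.0004 -0.014 ] 0.0
```

Request:
arm_command([
  [-0.0055, -0.0007, 0],
  [-0.007, -0.0002, 0],
  [-0.007, -0.0002, 0],
  [-0.0069, -0.0002, 0],
  [-0.0069, -0.0002, 0],
  [-0.0069, -0.0002, 0],
  [-0.0069, -0.0002, 0],
  [-0.007, -0.0004, 0],
  [-0.007, -0.0005, 0],
  [-0.0068, -0.0013, 0],
  [-0.0068, -0.0017, 0],
  [-0.0065, -0.0023, 0],
  [-0.0065, -0.0028, 0],
  [-0.0062, -0.0034, 0],
  [-0.0059, -0.0036, 0],
  [-0.0056, -0.0043, 0],
  [-0.0053, -0.0045, 0],
  [0, 0, 0],
], claw=[0.18, 0.18, 0.18, 0.18, 0.18, 0.18, 0.18, 0.18, 0.18, 0.18, 0.18, 0.18, 0.18, 0.18, 0.18, 0.18, 0.18, 0.18], turn=[0, 0.5, 0.9, 1.7, 2.3, 3, 3.7, 4.4, 4.4, 4.4, 4.5, 4.4, 4.5, 4.4, 4.5, 4.4, 4.5, 0])

```text
time_s: 12.3
tool_pos: [0.4952, 0.2243, 0.0127]
orientation: [0.872, 0.49, -0.0, -0.0]
wrist_force: [-1.1, 0.6, 0.3]
finger_gap: 0.181
grasp_force: 0.0
```

```bash
python3 loc.py;  python3 -c "
from h import *
shot('scene','s2.png')
shot('wrist','w2.png')"
```

```text
top flask w [ 0.6314 -0.0318] t [ 0.0688 -0.1929]
scene flask w [ 0.6299 -0.0314] t [ 0.0674 -0.1924]
scene flask w [0.6845 0.3271] t [0.1334 0.1641]
tcp w [0.4955 0.2244 0.0126] t [-0.0587  0.0675] yaw 328.6 j6 0.83 F [-0.1 -0.1  0.2] time 12.4
```

View pics/w2.png

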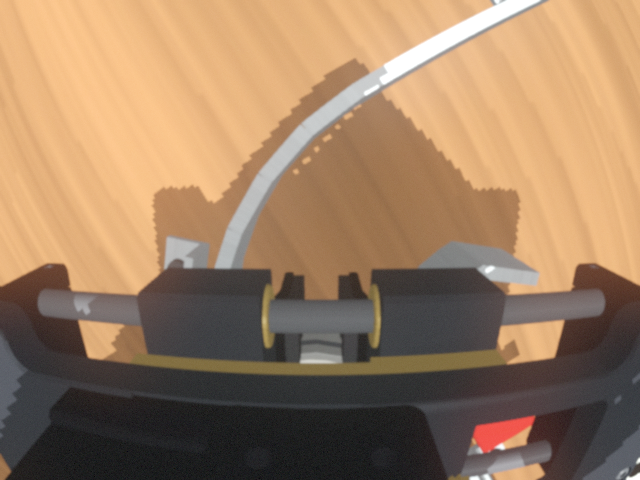

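The wrist view shows the flask's sleeve between the fingers at (320,350) and the bars on both sides. The flask is still being pushed.

Request:
arm_command([
  [-0.005, -0.005, 0],
  [-0.0045, -0.0053, 0],
  [-0.0042, -0.0057, 0],
  [-0.0036, -0.006, 0],
  [-0.0031, -0.0063, 0],
  [-0.0027, -0.0066, 0],
  [-0.0021, -0.0068, 0],
  [-0.0016, -0.0069, 0],
  [-0.001, -0.007, 0],
  [-0.0005, -0.007, 0],
  [0, 0, 0],
], claw=[0.18, 0.18, 0.18, 0.18, 0.18, 0.18, 0.18, 0.18, 0.18, 0.18, 0.18], turn=[4.5, 4.4, 4.5, 4.5, 4.2, 3.7, 3, 2.2, 1.5, 0.8, 0])

```text
time_s: 13.88
tool_pos: [0.4676, 0.1618, 0.0127]
orientation: [0.695, 0.719, 0.0, 0.0]
wrist_force: [-0.6, -0.1, 0.0]
finger_gap: 0.18
grasp_force: 0.0
```

```bash
python3 loc.py
```

```text
top flask w [ 0.6314 -0.0318] t [ 0.0688 -0.1929]
top flask w [0.4369 0.0844] t [-0.1218 -0.0705]
scene flask w [ 0.6299 -0.0314] t [ 0.0674 -0.1924]
scene flask w [0.6845 0.3271] t [0.1334 0.1641]
tcp w [0.4672 0.1617 0.0124] t [-0.0891  0.0058] yaw 1.9 j6 0.14 F [ 0.5 -0.  -0.9] time 13.975
```

```bash
python3 -c "
from h import *
c=shot('top');cv2.imwrite('pics/t3.png',cv2.resize(c['pixels'][170:310,215:395,::-1],None,fx=4,fy=4,interpolation=cv2.INTER_CUBIC))"
```

```text
(no output)
```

View pics/t3.png

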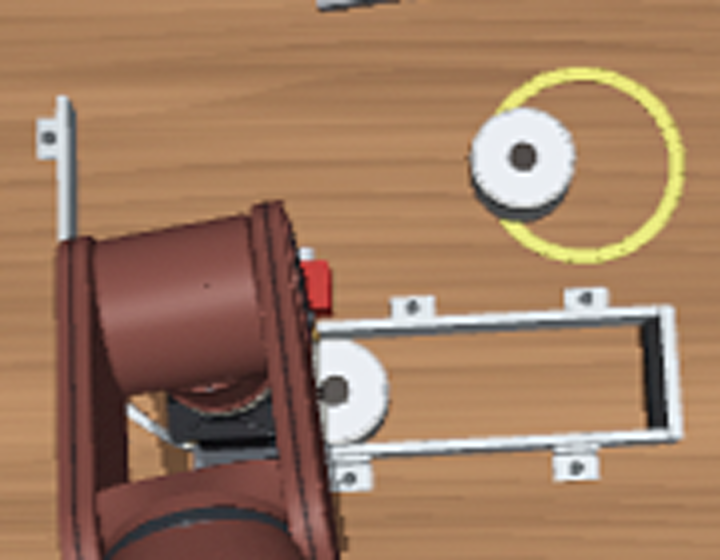

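The top view shows the flask in the lane, sprue hole at full-image px (299,267.5) and right edge at u≈312. It is already beyond the roller.

```bash
python3 -c "
from loc import *
c=shot('top')
for q in((299.2,267.6),(312,268)):
  print(T(ray(c,*q,.048)))
print(proj(c,[*Wd((-.09,-.041)),.048]),proj(c,[*Wd((-.09,-.061)),.048]))"
```

```text
[-0.0938 -0.0566]
[-0.0965 -0.0918]
[293.51926853 266.50339714] [300.76956264 266.15995761]
```

Request:
arm_command([
  [0.0001, -0.0055, 0],
  [0.0001, -0.0055, 0],
  [0.0001, -0.0055, 0],
  [0.0001, -0.0055, 0],
  [0, 0, 0],
  [0, 0.012, 0],
  [0, 0, 0.045],
  [0, 0, 0.045],
  [0.0266, -0.0402, 0],
  [0.0266, -0.0402, 0],
  [0.0266, -0.0402, 0],
  [0.0266, -0.0402, 0],
  [0.0266, -0.0402, 0],
  [0.0266, -0.0402, 0],
  [0, 0, 0],
], claw=[0.18, 0.18, 0.18, 0.18, 0.18, 0.18, 0.18, 0.18, 0.18, 0.18, 0.18, 0.18, 0.18, 0.18, 0.18], turn=[0, 0, 0, 0, 0, 0, 0, 0, -2.7, -2.7, 0, 0, 0, 0, 0])

```text
time_s: 15.95
tool_pos: [0.6292, -0.0916, 0.1025]
orientation: [0.729, 0.684, 0.0, 0.001]
wrist_force: [-0.1, 0.7, 0.1]
finger_gap: 0.178
grasp_force: 0.0
```

```bash
python3 loc.py
```

```text
top flask w [0.4679 0.0921] t [-0.0906 -0.0638]
scene flask w [0.4662 0.0925] t [-0.0923 -0.0633]
scene flask w [ 0.6305 -0.0321] t [ 0.068  -0.1932]
scene flask w [0.6843 0.327 ] t [0.1333 0.1641]
tcp w [ 0.6273 -0.0888  0.102 ] t [ 0.0629 -0.2497] yaw 356.5 j6 -0.2 F [-0.3  1.2 -0. ] time 16.05
```

Request:
arm_command([
  [0, 0, -0.045],
  [0, 0, -0.045],
  [0, 0, 0],
  [0.0005, 0.0075, 0],
  [0.0005, 0.0075, 0],
  [0.0005, 0.0075, 0],
  [0.0005, 0.0075, 0],
  [0.0005, 0.0075, 0],
  [0.0005, 0.0075, 0],
  [0.0005, 0.0075, 0],
  [0.0005, 0.0075, 0],
  [0.0005, 0.0075, 0],
  [0.0005, 0.0075, 0],
  [0.0005, 0.0075, 0],
  [0.0005, 0.0075, 0],
  [0.0005, 0.0075, 0],
  [0.0005, 0.0075, 0],
  [0.0005, 0.0075, 0],
  [0.0005, 0.0075, 0],
  [0, 0, 0],
], claw=[0.18, 0.18, 0.18, 0.18, 0.18, 0.18, 0.18, 0.18, 0.18, 0.18, 0.18, 0.18, 0.18, 0.18, 0.18, 0.18, 0.18, 0.18, 0.18, 0.18], turn=[0, 0, 0, 0, 0, 0, 0, 0, 0, 0, 0, 0, 0, 0, 0, 0, 0, 0, 0, 0])

```text
time_s: 18.55
tool_pos: [0.6352, 0.0318, 0.0123]
orientation: [0.728, 0.686, 0.0, -0.0]
wrist_force: [-0.3, -0.7, -0.7]
finger_gap: 0.179
grasp_force: 0.0
```

```bash
python3 loc.py
```

```text
scene flask w [0.4673 0.0928] t [-0.0911 -0.0631]
scene flask w [0.6383 0.0781] t [ 0.0793 -0.0833]
scene flask w [0.6845 0.3271] t [0.1335 0.1641]
tcp w [0.635  0.0313 0.0121] t [ 0.0745 -0.13  ] yaw 356.5 j6 -0.02 F [-0.2  0.7  0.3] time 18.65
```

Request:
arm_command([
  [0.0005, 0.008, 0],
  [0.0005, 0.008, 0],
  [0.0005, 0.008, 0],
  [0.0005, 0.008, 0],
  [0.0005, 0.008, 0],
  [0.0005, 0.008, 0],
  [0.0005, 0.008, 0],
  [0.0005, 0.008, 0],
  [0.0005, 0.008, 0],
  [0.0005, 0.008, 0],
  [0.0005, 0.008, 0],
  [0.0005, 0.008, 0],
  [0.0005, 0.008, 0],
  [0.0005, 0.008, 0],
  [0.0005, 0.008, 0],
  [0.0005, 0.008, 0],
  [0.0005, 0.008, 0],
  [0, 0, 0],
], claw=[0.18, 0.18, 0.18, 0.18, 0.18, 0.18, 0.18, 0.18, 0.18, 0.18, 0.18, 0.18, 0.18, 0.18, 0.18, 0.18, 0.18, 0.18], turn=[0, 0, 0, 0, 0, 0, 0, 0, 0, 0, 0, 0, 0, 0, 0, 0, 0, 0])

```text
time_s: 20.9
tool_pos: [0.6441, 0.1676, 0.0127]
orientation: [0.728, 0.686, 0.0, -0.0]
wrist_force: [-0.0, 0.3, 0.1]
finger_gap: 0.176
grasp_force: 0.0
```

```bash
python3 loc.py
```

```text
scene flask w [0.647  0.2144] t [0.0923 0.0527]
scene flask w [0.6845 0.3271] t [0.1335 0.1641]
tcp w [0.6441 0.1669 0.0128] t [0.088  0.0053] yaw 356.5 j6 0.2 F [0.  0.5 0. ] time 21.0
```

Request:
arm_command([
  [0.0005, 0.0073, 0],
  [0.0005, 0.0073, 0],
  [0.0005, 0.0073, 0],
  [0.0005, 0.0073, 0],
  [0.0005, 0.0073, 0],
  [0, 0, 0],
  [-0.001, -0.015, 0],
  [0, 0, 0.05],
  [0, 0, 0.05],
  [0, 0, 0],
  [0, 0, 0],
  [0.012, 0.0129, 0],
  [0.012, 0.0129, 0],
  [0.012, 0.0129, 0],
  [0.012, 0.0129, 0],
  [0.012, 0.0129, 0],
  [0, 0, 0],
  [0, 0, 0],
], claw=[0.18, 0.18, 0.18, 0.18, 0.18, 0.18, 0.18, 0.18, 0.18, 0.18, 0.18, 0.18, 0.18, 0.18, 0.18, 0.18, 0.18, 0.18], turn=[0, 0, 0, 0, 0, 0, 0, 0, -10.6, -10.6, -10.6, -10.6, -10.6, -10.6, -10.6, -10.6, 0, 0])

```text
time_s: 23.25
tool_pos: [0.705, 0.2516, 0.1122]
orientation: [1.0, 0.017, -0.0, 0.0]
wrist_force: [-1.3, -0.1, -0.0]
finger_gap: 0.181
grasp_force: 0.0
```

```bash
python3 loc.py
```

```text
top flask w [0.4679 0.0921] t [-0.0906 -0.0638]
top flask w [0.4366 0.0705] t [-0.1226 -0.0844]
tcp w [0.705  0.2517 0.1124] t [0.1515 0.0881] yaw 271.8 j6 1.78 F [0.3 0.4 0.3] time 23.35
```

Request:
arm_command([
  [0.005, 0.001, -0.05],
  [0, 0, -0.05],
  [0, 0, 0],
  [-0.0072, -0.0001, 0],
  [-0.0072, -0.0001, 0],
  [-0.0072, -0.0001, 0],
  [-0.0072, -0.0001, 0],
  [-0.0072, -0.0001, 0],
  [-0.0072, -0.0001, 0],
  [-0.0072, -0.0001, 0],
  [-0.0072, -0.0001, 0],
  [-0.0072, -0.0001, 0],
  [-0.0072, -0.0001, 0],
  [-0.0072, -0.0001, 0],
  [-0.0072, -0.0001, 0],
  [-0.0072, -0.0001, 0],
  [-0.0072, -0.0001, 0],
  [0, 0, 0],
], claw=[0.18, 0.18, 0.18, 0.18, 0.18, 0.18, 0.18, 0.18, 0.18, 0.18, 0.18, 0.18, 0.18, 0.18, 0.18, 0.18, 0.18, 0.18], turn=[0, 0, 0, 0, 0, 0, 0, 0, 0, 0, 0, 0, 0, 0, 0, 0, 0, 0])

```text
time_s: 25.6
tool_pos: [0.608, 0.2521, 0.0119]
orientation: [1.0, 0.015, -0.001, 0.0]
wrist_force: [0.1, -0.0, -0.2]
finger_gap: 0.177
grasp_force: 0.2
```

```bash
python3 loc.py;  python3 -c "
from h import *
c=shot('scene');cv2.imwrite('pics/s4.png',cv2.resize(c['pixels'][200:400,250:480,::-1],None,fx=3,fy=3))"
```

```text
top flask w [0.4678 0.0919] t [-0.0907 -0.064 ]
top flask w [0.4366 0.0705] t [-0.1226 -0.0844]
tcp w [0.6082 0.252  0.0116] t [0.0548 0.0915] yaw 271.7 j6 1.81 F [ 0.5  0.7 -0.4] time 25.7
```

View pics/s4.png

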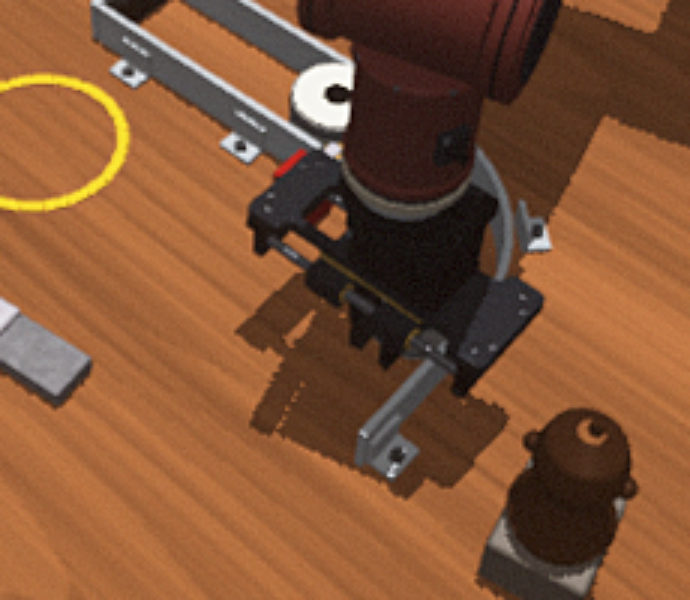

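The view shows the first flask at its place in the lane, the fingers in the mouth, and the second flask hidden ahead of them (nothing is left behind). I continue round the bend.

Request:
arm_command([
  [-0.0085, -0.0017, 0],
  [-0.007, -0.0002, 0],
  [-0.007, -0.0002, 0],
  [-0.0069, -0.0002, 0],
  [-0.0069, -0.0002, 0],
  [-0.0069, -0.0002, 0],
  [-0.0069, -0.0002, 0],
  [-0.007, -0.0004, 0],
  [-0.007, -0.0005, 0],
  [-0.0068, -0.0013, 0],
  [-0.0068, -0.0017, 0],
  [-0.0065, -0.0023, 0],
  [-0.0065, -0.0028, 0],
  [-0.0062, -0.0034, 0],
  [-0.0059, -0.0036, 0],
  [-0.0056, -0.0043, 0],
  [-0.0053, -0.0045, 0],
  [0, 0, 0],
], claw=[0.18, 0.18, 0.18, 0.18, 0.18, 0.18, 0.18, 0.18, 0.18, 0.18, 0.18, 0.18, 0.18, 0.18, 0.18, 0.18, 0.18, 0.18], turn=[0, 0.5, 0.9, 1.7, 2.3, 3, 3.7, 4.4, 4.4, 4.4, 4.5, 4.4, 4.5, 4.4, 4.5, 4.4, 4.5, 0])

```text
time_s: 28.0
tool_pos: [0.4955, 0.2244, 0.0128]
orientation: [0.874, 0.487, -0.0, -0.0]
wrist_force: [-0.6, 1.1, 0.9]
finger_gap: 0.178
grasp_force: 0.0
```

```bash
python3 loc.py
```

```text
top flask w [0.4678 0.0919] t [-0.0907 -0.064 ]
top flask w [0.4366 0.0705] t [-0.1226 -0.0844]
scene flask w [0.4662 0.0925] t [-0.0923 -0.0633]
scene flask w [0.6843 0.3274] t [0.1333 0.1644]
tcp w [0.4956 0.2245 0.0126] t [-0.0586  0.0676] yaw 328.2 j6 0.84 F [ 1.  -0.5  0.9] time 28.1
```

Request:
arm_command([
  [-0.005, -0.005, 0],
  [-0.0045, -0.0053, 0],
  [-0.0042, -0.0057, 0],
  [-0.0036, -0.006, 0],
  [-0.0031, -0.0063, 0],
  [-0.0027, -0.0066, 0],
  [-0.0021, -0.0068, 0],
  [-0.0016, -0.0069, 0],
  [-0.001, -0.007, 0],
  [-0.0005, -0.007, 0],
  [0, 0, 0],
], claw=[0.18, 0.18, 0.18, 0.18, 0.18, 0.18, 0.18, 0.18, 0.18, 0.18, 0.18], turn=[4.5, 4.4, 4.5, 4.5, 4.2, 3.7, 3, 2.2, 1.5, 0.8, 0])

```text
time_s: 29.48
tool_pos: [0.4688, 0.163, 0.0132]
orientation: [0.698, 0.716, 0.002, 0.0]
wrist_force: [1.5, 6.2, 0.8]
finger_gap: 0.178
grasp_force: 2.1
```

```bash
python3 loc.py
```

```text
top flask w [0.4751 0.0422] t [-0.0849 -0.1139]
scene flask w [0.4737 0.0427] t [-0.0863 -0.1134]
scene flask w [0.6842 0.3273] t [0.1332 0.1643]
tcp w [0.4688 0.163  0.0132] t [-0.0874  0.007 ] yaw 1.5 j6 0.15 F [2.8 4.1 0.2] time 29.575
```

Request:
arm_command([
  [-0.0003, -0.0045, 0],
  [-0.0002, -0.0045, 0],
  [0, -0.0045, 0],
  [0, -0.0045, 0],
  [0, -0.0045, 0],
  [0, 0, 0],
], claw=[0.18, 0.18, 0.18, 0.18, 0.18, 0.18], turn=[0, 0, 0, 0, 0, 0])

```text
time_s: 30.32
tool_pos: [0.4668, 0.1389, 0.0124]
orientation: [0.698, 0.716, -0.0, -0.0]
wrist_force: [0.6, 1.0, 1.5]
finger_gap: 0.177
grasp_force: 0.8
```

```bash
python3 loc.py
```

```text
top flask w [0.4735 0.0189] t [-0.0873 -0.1372]
scene flask w [0.4727 0.0192] t [-0.0881 -0.1368]
scene flask w [0.6845 0.3271] t [0.1334 0.1641]
tcp w [0.4668 0.1389 0.0124] t [-0.0901 -0.017 ] yaw 1.5 j6 0.1 F [-0.6  0.8  1.3] time 30.425
```

Request:
arm_command([
  [0, 0.012, 0],
  [0, 0, 0.05],
  [0, 0, 0.05],
  [0, 0, 0.05],
  [0.0053, -0.0514, 0],
  [0.0053, -0.0514, 0],
  [0.0053, -0.0514, 0],
  [0.0053, -0.0514, 0],
  [0.0053, -0.0514, 0],
  [0.0053, -0.0514, 0],
  [0.0053, -0.0514, 0],
  [0.0053, -0.0514, 0],
  [0.0053, -0.0514, 0],
  [0.0053, -0.0514, 0],
  [0.0053, -0.0514, 0],
  [0.0053, -0.0394, 0],
  [0, 0, 0],
], claw=[0.18, 0.18, 0.18, 0.18, 0.18, 0.69, 0.69, 0.69, 0.69, 0.69, 0.69, 0.69, 0.69, 0.69, 0.69, 0.69, 0.69], turn=[0, 0, 0, 0, -2, -2, -2, -2, -2, -2, -2, -2, -1.5, 0, 0, 0, 0])

```text
time_s: 32.55
tool_pos: [0.5305, -0.4557, 0.1616]
orientation: [0.799, 0.601, -0.0, 0.0]
wrist_force: [-0.3, 0.1, -0.3]
finger_gap: 0.691
grasp_force: 0.0
```

```bash
python3 loc.py
cat > blk.py <<'E'
from loc import *
from scipy.optimize import least_squares
def circ(w,x0):return least_squares(lambda p:np.hypot(*(w-p[:2]).T)-p[2],x0,loss='soft_l1',f_scale=.003).x.round(4)
for n in('top','scene'):
    c=shot(n);h=cv2.cvtColor(c['pixels'],cv2.COLOR_RGB2HSV)
    m=cv2.inRange(h,(22,110,110),(36,255,255));v,u=np.nonzero(m)
    w=np.array([ray(c,a,b,0)[:2] for a,b in zip(u,v)]);k=np.hypot(*(w-[.638,-.076]).T);w=w[(k>.05)&(k<.1)]
    print(n,'ring',len(w),circ(w,[.638,-.076,.07]))
    m=cv2.inRange(h,(12,15,140),(36,108,255));m=cv2.morphologyEx(m,cv2.MORPH_OPEN,np.ones((2,2)))
    k,l,st,ce=cv2.connectedComponentsWithStats(m)
    for i in range(1,k):
        r=ray(c,*ce[i],.045)
        if st[i,4]>250 and .4<r[0]<.8 and -.5<r[1]<.05:
            # top face: fit dark recess / outer edge
            pts=max(cv2.findContours((l==i).astype(np.uint8),0,1)[0],key=len)[:,0]
            w=np.array([ray(c,*q,.045)[:2] for q in pts]);print(n,'block',st[i].tolist(),r[:2].round(4),circ(w,[*r[:2],.055]))
E
python3 blk.py; python3 -c "
from h import *
c=shot('top','t5.png')"
```

```text
top flask w [0.4738 0.0188] t [-0.0871 -0.1373]
top flask w [0.4674 0.0926] t [-0.0911 -0.0633]
top flask w [0.4366 0.0705] t [-0.1226 -0.0844]
scene flask w [0.4727 0.0192] t [-0.0881 -0.1368]
scene flask w [0.4464 0.0543] t [-0.1133 -0.1009]
scene flask w [0.4663 0.0927] t [-0.0921 -0.0631]
tcp w [ 0.5308 -0.4527  0.1617] t [-0.0452 -0.6103] yaw 344.0 j6 -0.54 F [ 1.4  0.4 -0.2] time 32.65
top ring 562 [ 0.6377 -0.0766  0.0694]
top block [455, 219, 39, 37, 866] [ 0.5439 -0.3853] [ 0.5457 -0.3885  0.0525]
scene ring 499 [ 0.638  -0.0765  0.0693]
```

View pics/t5.png

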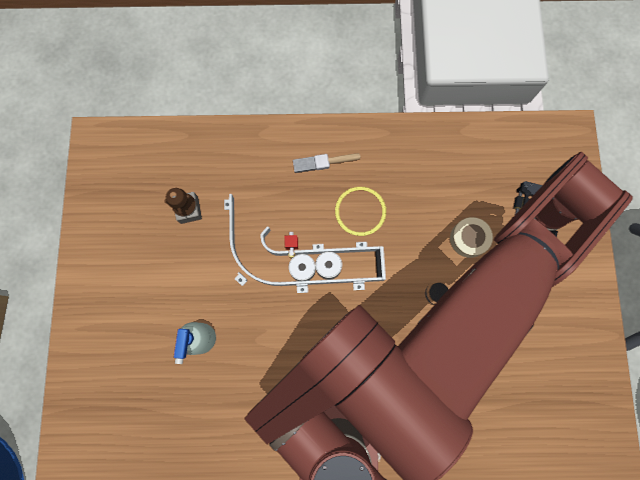

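The top view shows both flasks in the lane at px (302,267) and (328,265), the roller out behind them, the ring empty at (360,211) and the block at (472,237). Next I push the block.

Request:
arm_command([
  [-0.001, 0, -0.05],
  [0, 0, -0.05],
  [0, 0, -0.048],
  [0, 0, 0],
  [0.0022, 0.0077, 0],
  [0.0022, 0.0077, 0],
  [0.0022, 0.0077, 0],
  [0.0022, 0.0077, 0],
  [0.0022, 0.0077, 0],
  [0.0022, 0.0077, 0],
  [0.0022, 0.0077, 0],
  [0.0022, 0.0077, 0],
  [0.0022, 0.0077, 0],
  [0.0022, 0.0077, 0],
  [0.0022, 0.0077, 0],
  [0.0022, 0.0077, 0],
  [0.0022, 0.0077, 0],
  [0.0022, 0.0077, 0],
  [0.0022, 0.0077, 0],
  [0, 0, 0],
], claw=[0.69, 0.69, 0.69, 0.69, 0.69, 0.69, 0.69, 0.69, 0.69, 0.69, 0.69, 0.69, 0.69, 0.69, 0.69, 0.69, 0.69, 0.69, 0.69, 0.69], turn=[0, 0, 0, 0, 0, 0, 0, 0, 0, 0, 0, 0, 0, 0, 0, 0, 0, 0, 0, 0])

```text
time_s: 35.3
tool_pos: [0.5646, -0.3389, 0.0172]
orientation: [0.798, 0.602, 0.001, 0.003]
wrist_force: [0.3, -4.1, 2.8]
finger_gap: 0.691
grasp_force: 1.9
```

```bash
python3 loc.py|grep tcp; python3 blk.py; python3 -c "
from h import *
c=shot('scene','s6.png')"
```

```text
tcp w [ 0.5643 -0.3389  0.0165] t [-0.008  -0.4977] yaw 344.0 j6 -0.38 F [ 2.  -3.7  3.5] time 35.4
top ring 561 [ 0.6377 -0.0766  0.0694]
top block [419, 209, 31, 36, 501] [ 0.583  -0.2682] [ 0.5832 -0.2807  0.0422]
scene ring 508 [ 0.638  -0.0766  0.0694]
```

View pics/s6.png

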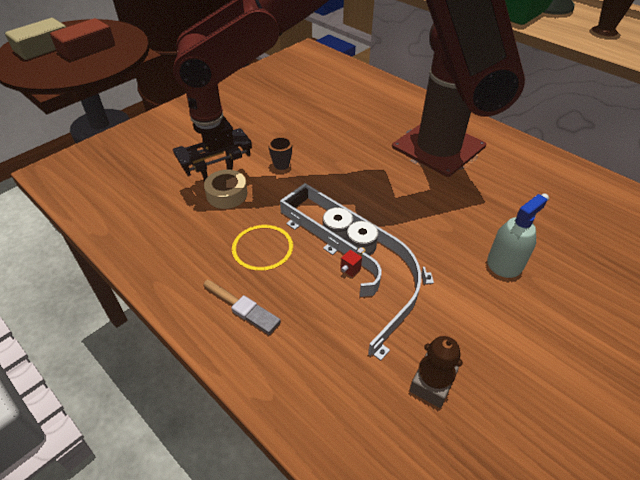

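The scene view shows the block at (226,189), held by both fingers and moving toward the ring at (262,247).

Request:
arm_command([
  [0.0022, 0.0077, 0],
  [0.0022, 0.0077, 0],
  [0.0022, 0.0077, 0],
  [0.0022, 0.0077, 0],
  [0.0022, 0.0077, 0],
  [0.0022, 0.0077, 0],
  [0.0022, 0.0077, 0],
  [0.0022, 0.0077, 0],
  [0.0022, 0.0077, 0],
  [0.0022, 0.0077, 0],
  [0.0022, 0.0077, 0],
  [0.0022, 0.0077, 0],
  [0.0022, 0.0077, 0],
  [0.0022, 0.0077, 0],
  [0.0022, 0.0077, 0],
  [0.0022, 0.0077, 0],
  [0.0022, 0.0077, 0],
  [0.0022, 0.0077, 0],
  [0, 0, 0],
], claw=[0.69, 0.69, 0.69, 0.69, 0.69, 0.69, 0.69, 0.69, 0.69, 0.69, 0.69, 0.69, 0.69, 0.69, 0.69, 0.69, 0.69, 0.69, 0.69], turn=[0, 0, 0, 0, 0, 0, 0, 0, 0, 0, 0, 0, 0, 0, 0, 0, 0, 0, 0])

```text
time_s: 37.92
tool_pos: [0.6022, -0.1995, 0.0147]
orientation: [0.798, 0.602, -0.0, 0.0]
wrist_force: [0.3, -4.3, 2.5]
finger_gap: 0.695
grasp_force: 2.1
```

```bash
python3 loc.py; python3 blk.py
python3 - <<'E'
from h import *
# leading rim of the block's top, in scene view, along push direction
c=shot('top');cv2.imwrite('pics/t7.png',cv2.resize(c['pixels'][170:290,310:470,::-1],None,fx=4.5,fy=4.5,interpolation=cv2.INTER_CUBIC))
E
```

```text
top flask w [0.4738 0.0188] t [-0.0871 -0.1373]
top flask w [0.4674 0.0926] t [-0.0911 -0.0633]
scene flask w [0.4727 0.0192] t [-0.0881 -0.1368]
scene flask w [0.4465 0.0546] t [-0.1131 -0.1006]
scene flask w [0.4663 0.0927] t [-0.0921 -0.0631]
scene flask w [0.6843 0.327 ] t [0.1333 0.1641]
tcp w [ 0.6021 -0.1995  0.0144] t [ 0.0343 -0.3596] yaw 344.0 j6 -0.17 F [ 0.7 -4.5  3.1] time 38.025
top ring 397 [ 0.6377 -0.0768  0.0695]
top block [368, 196, 25, 35, 355] [ 0.6233 -0.1212] [ 0.6261 -0.1355  0.0367]
scene ring 369 [ 0.6378 -0.0767  0.0695]
```

View pics/t7.png

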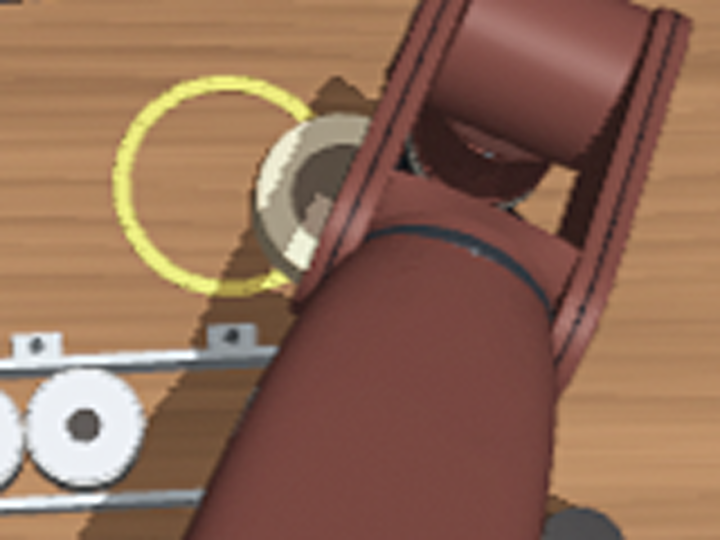

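The top crop shows the block entering the ring, centre near crop (340,197).

```bash
python3 -c "
from loc import *
c=shot('top');print(ray(c,310+340.5/4.5-.5,170+197.5/4.5-.5,.045), proj(c,[.6176,-.146,.045]))"
```

```text
[ 0.61640603 -0.14377718  0.045     ] [385.93716123 212.96999401]
```

Request:
arm_command([
  [0.0024, 0.0075, 0],
  [0.0024, 0.0075, 0],
  [0.0024, 0.0075, 0],
  [0.0024, 0.0075, 0],
  [0.0024, 0.0075, 0],
  [0.0024, 0.0075, 0],
  [0.0024, 0.0075, 0],
  [0.0024, 0.0075, 0],
  [0, 0, 0],
  [-0.004, -0.0145, 0],
  [0, 0, 0.05],
  [0, 0, 0.05],
  [-0.0136, -0.048, 0],
  [-0.0136, -0.048, 0],
  [-0.0136, -0.048, 0],
  [0, 0, 0],
], claw=[0.69, 0.69, 0.69, 0.69, 0.69, 0.69, 0.69, 0.69, 0.69, 0.69, 0.69, 0.69, 0.69, 0.69, 0.69, 0.69], turn=[0, 0, 0, 0, 0, 0, 0, 0, 0, 0, 0, 0, 0, 0, 0, 0])

```text
time_s: 40.22
tool_pos: [0.5745, -0.3015, 0.1137]
orientation: [0.8, 0.6, -0.0, -0.001]
wrist_force: [0.3, 1.5, -0.1]
finger_gap: 0.694
grasp_force: 0.0
```

```bash
python3 loc.py|grep tcp; python3 blk.py
python3 - <<'E'
from h import *
c=shot('top');cv2.imwrite('pics/t8.png',cv2.resize(c['pixels'][170:260,310:430,::-1],None,fx=6,fy=6,interpolation=cv2.INTER_CUBIC))
E
```

```text
tcp w [ 0.5757 -0.2981  0.1136] t [ 0.0046 -0.4573] yaw 343.9 j6 -0.32 F [-0.9  0.2  0.1] time 40.325
top ring 448 [ 0.6385 -0.0776  0.0701]
top block [346, 190, 40, 37, 1149] [ 0.6322 -0.0885] [ 0.6329 -0.0885  0.0541]
scene ring 362 [ 0.6378 -0.0767  0.0696]
scene block [237, 217, 46, 34, 754] [ 0.6404 -0.0771] [ 0.638  -0.0796  0.0532]
```

View pics/t8.png

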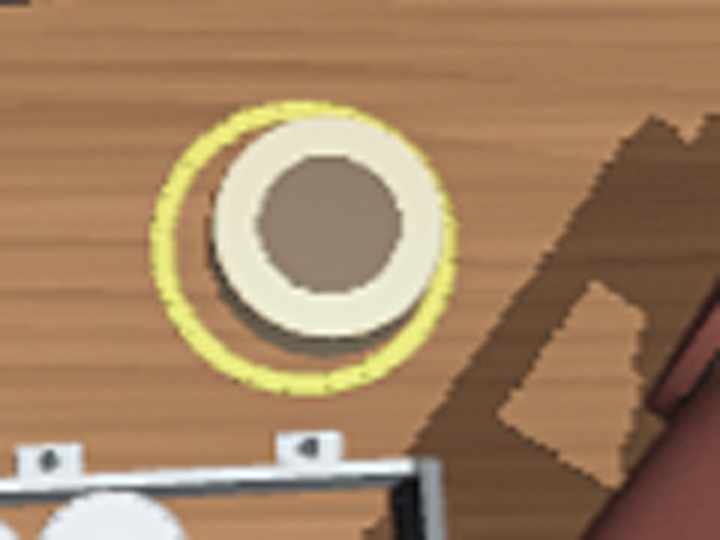

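The crop shows the block's top disc centred at crop (328,226) and the ring at (304,247). The block needs a few mm more in +y.

```bash
cat > b2.py <<'E'
from loc import *
from blk import circ
c=shot('top');h=cv2.cvtColor(c['pixels'],cv2.COLOR_RGB2HSV)
m=cv2.inRange(h,(15,0,185),(40,75,255));m[:180]=0;m[240:]=0;m[:,:330]=0;m[:,400:]=0
cs=max(cv2.findContours(m,0,1)[0],key=cv2.contourArea)
e=cv2.fitEllipse(cs);print(e,ray(c,*e[0],.045))
print(ray(c,364.25,207.3,.045))
E
python3 b2.py|tail -2
```

```text
((364.37835693359375, 207.30120849609375), (35.79559326171875, 37.55293273925781), 102.09526824951172) [ 0.63499979 -0.08554839  0.045     ]
[ 0.63500815 -0.0851848   0.045     ]
```

Request:
arm_command([
  [0.01, 0.037, 0],
  [0.01, 0.037, 0],
  [0.01, 0.037, 0],
  [0.01, 0.037, 0],
  [0, 0, 0],
  [0, 0, -0.05],
  [0, 0, -0.05],
  [0.0012, 0.0038, 0],
  [0.0012, 0.0038, 0],
  [0.0012, 0.0038, 0],
  [0.0012, 0.0038, 0],
  [0.0012, 0.0038, 0],
  [0, 0, 0],
], claw=[0.69, 0.69, 0.69, 0.69, 0.69, 0.69, 0.69, 0.69, 0.69, 0.69, 0.69, 0.69, 0.69], turn=[0, 0, 0, 0, 0, 0, 0, 0, 0, 0, 0, 0, 0])

```text
time_s: 42.25
tool_pos: [0.6243, -0.1318, 0.0168]
orientation: [0.798, 0.602, 0.001, 0.002]
wrist_force: [-1.4, -4.5, 4.0]
finger_gap: 0.688
grasp_force: 2.5
```

Request:
arm_command([
  [-0.004, -0.0145, 0],
  [0, 0, 0.05],
  [0, 0, 0.05],
  [-0.0136, -0.048, 0],
  [-0.0136, -0.048, 0],
  [-0.0136, -0.048, 0],
  [0, 0, 0],
], claw=[0.69, 0.69, 0.69, 0.69, 0.69, 0.69, 0.69], turn=[0, 0, 0, 0, 0, 0, 0])

```text
time_s: 43.12
tool_pos: [0.5763, -0.293, 0.1143]
orientation: [0.8, 0.6, -0.0, -0.0]
wrist_force: [0.1, 0.1, 0.0]
finger_gap: 0.692
grasp_force: 0.0
```

```bash
python3 b2.py;python3 loc.py
```

```text
top ring 474 [ 0.6389 -0.0772  0.0701]
top block [344, 189, 39, 37, 1146] [ 0.6354 -0.0816] [ 0.6361 -0.0817  0.054 ]
scene ring 361 [ 0.6377 -0.0769  0.0696]
scene block [238, 219, 46, 34, 772] [ 0.6435 -0.0704] [ 0.6411 -0.073   0.0532]
((361.9591979980469, 206.25048828125), (35.73810958862305, 37.71299362182617), 99.81370544433594) [ 0.63817567 -0.07877872  0.045     ]
[ 0.63500815 -0.0851848   0.045     ]
top flask w [0.4735 0.0189] t [-0.0873 -0.1372]
top flask w [0.4674 0.0926] t [-0.0911 -0.0633]
top flask w [0.4366 0.0705] t [-0.1226 -0.0844]
scene flask w [0.4727 0.0192] t [-0.0881 -0.1368]
scene flask w [0.4464 0.0543] t [-0.1133 -0.1009]
scene flask w [0.4663 0.0927] t [-0.0921 -0.0631]
scene flask w [0.6845 0.3271] t [0.1334 0.1641]
tcp w [ 0.5781 -0.2881  0.1142] t [ 0.0074 -0.4473] yaw 344.1 j6 -0.31 F [-0.4  0.1 -0.1] time 43.375
```

```bash
python3 -c "
from plant import ctrl
print(ctrl.job_done())"
```

```text
the job is handed in; nothing more can be done
None
```

Job handed in: both flasks present stand in the lane about 28 mm and 102 mm past the roller, with roughly 98 mm left before the buffer; the block was then slid to within about 2 mm of the ring's centre.

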